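# Fit the battery pack in the work lamp and turn it up

### The job

The lamp on the painting table needs its battery: set the pack down on the open apron of the lamp's foot, between the guide rails with its low terminal nose towards the bay, and let go of it; then push it from behind into the bay until the sprung catch clicks out behind it and it is locked in. After that, roll the brightness wheel in the slot on top of the control pod all the way up to its stop (its top edge moving in the direction in which the pack was pushed), and take the arm away. Leave the bottles, bowl, brush and papier-mache shells where they are.

Things in the scene. Friction and masses are not known exactly. Their poses are not given: they have to be found in the camera images.
- lamp: Lamp, fixed: cast foot 12 mm high (x -120 to 142 mm, y -45 to 57 mm at the apron, -93 to 57 mm behind it), open apron in front, boxy battery bay behind, control pod to its right, thin neck and LED bar. Origin on the table under the middle of the bay's mouth; x level into the bay (the way the pack is pushed), y left, z up.
- apron (a point): Deck of the apron, 12 mm above the table, 90 mm before the mouth, midway between the rails: set the middle of the pack's underside here (its nose then just short of the catch). Deck from x -120 to 0 mm, 64 mm wide; rails' lips flare out to 41 mm from the middle, tops 27 mm above the table; the left rail ends 54 mm before the mouth. Axes as the lamp.
- bay_mouth (a point): Middle of the bay's mouth, 37 mm above the table; axes as the lamp. The bay is 64 wide, 54 high inside, end stop 91 mm in; a contact carrier under its roof passes only the pack's low nose. Outside 80 wide, top 75 mm above the table. On the mouth's left, x -57 to 0, y 35 to 56 mm: catch housing, 38 mm high, open to the channel and above.
- neck (a point): Foot of the lamp's neck, 124 mm beyond the mouth, 38 mm left, 75 mm above the table. From here a 14 mm thick neck rises away from the mouth (41 mm farther at 160 mm height, 71 mm farther at 270 mm), then to the left; LED bar 250 mm long, 315 mm above the table, 160 to 410 mm left of the middle.
- pack_center (a point): Battery pack, loose, black plastic, 0.42 kg, 96 (x) x 60 (y) x 50 mm, upright; this point is its middle at half height. x points to the terminal nose: the front 36 mm are only 34 mm high with four brass strips; the rear face is flat, 48 mm behind this point. Locked in, this point is 35 to 43 mm beyond the mouth, 37 mm above the table.
- pack_nose (a point): Middle of the pack's front (terminal) end, 48 mm ahead of pack_center and 8 mm lower (17 mm above the underside).
- catch (a joint): Steel pawl 40 mm long, 16 to 36 mm above the table, hinged upright at the channel's left 47 mm before the mouth, free end leaning in towards the bay. rad: 0 sprung out (blocks the way back); about 0.3 while the passing pack presses it aside, which takes a push of 5 to 10 N in all. It snaps out once the pack's rear face is past its tip.
- catch_tip (a point): Free end of the catch when sprung out: 11 mm before the mouth, 22 mm left of the middle, 26 mm above the table. The pack's rear face must pass it by 2 mm or more; the end stop comes some 6 mm after it.
- wheel (a joint): Brightness wheel: black, ribbed, 48 mm across, 10 mm wide, in a 42 x 13 mm slot, level axis along lamp y. rad: 0 dimmest stop, 2.6 full stop; grows as its top moves along lamp x (to the longer printed bars). Starts low, stays where left, takes 0.5 N at the rim; 24 mm of rim per rad, so it needs several fingertip strokes. At full a white rib is on top.
- wheel_top (a point): Top of the wheel's rim, 88 mm above the table, 8 mm above the flat panel of the pod, 50 mm beyond the mouth, 66 mm right of the middle. Axes as the lamp. Pod: x 8 to 92, y -92 to -40 mm, top 80 mm above the table. Press lightly on it from above and stroke along x, lift, repeat; stroking on at the stop does no harm.
- bottle_a: Bystander, loose: small amber paint bottle, 36 mm across, 95 mm high; origin on its underside.
- bottle_b: Bystander, loose: small amber paint bottle, 36 mm across, 95 mm high; origin on its underside.
- bottle_c: Bystander, loose: small amber paint bottle, 36 mm across, 95 mm high; origin on its underside.
- bowl: Bystander, loose: red plastic bowl, 120 mm across, 50 mm high; origin on its underside.
- tumbler: Bystander, loose: tall clear drinking bottle, 70 mm across, 170 mm high; origin on its underside.
- brush: Bystander, loose: flat paint brush, lying, 190 mm long; origin on its underside.
- shell_red: Bystander, loose: red papier-mache shell, oval dome about 200 x 160 x 80 mm with two long horns; origin on its underside.
- shell_white: Bystander, loose: white papier-mache shell, oval dome about 200 x 160 x 80 mm with two short horns; origin on its underside.
- pack: The same battery pack, with its origin at the middle of its underside, axes as pack_center.
Things that resemble listed ones, but are neither listed nor needed, are in the scene too. Of the things that look like the pack, the middle-sized one is meant.

How it is judged (in metres and radians):
On the way, in this order (a step that is already met when the one before it is completed fails the run):
1. the pack stands on the apron between the rails, nose to the bay, let go, not yet locked in (angle between pack_center's own z axis and vertical below 0.12 rad and angle between the x axis of pack_center and the x axis of lamp, either way round below 0.12 rad and y of pack_center in the frame of lamp between -0.006 and 0.006 m and z of pack_center in the frame of lamp between 0.033 and 0.042 m and contact force between the fingers and pack below 0.3 N and x of pack_nose in the frame of lamp above -0.09 m and x of pack_center in the frame of lamp between -0.135 and 0.02 m), for 0.2 s.
2. the pack is in the bay with the catch sprung out behind it, let go (angle between pack_center's own z axis and vertical below 0.12 rad and angle between the x axis of pack_center and the x axis of lamp, either way round below 0.12 rad and y of pack_center in the frame of lamp between -0.006 and 0.006 m and z of pack_center in the frame of lamp between 0.033 and 0.042 m and contact force between the fingers and pack below 0.3 N and x of pack_center in the frame of lamp above 0.0345 m and value of joint catch below 0.1 rad and x of pack_nose in the frame of lamp above 0.07 m), for 0.2 s.
3. the brightness wheel is turned fully up (value of joint wheel above 2.4 rad), for 0.2 s.
At the end, for the whole second after the job is handed in: The pack lies nose first in the bay, flat on its deck (within 0.12 rad and 6 mm of the middle), its centre at least 34.5 mm beyond the mouth with the catch sprung out behind it (under 0.1 rad), still and let go; the brightness wheel is within 0.2 rad of its full stop (all of step 2 and value of joint wheel above 2.4 rad and linear speed of pack below 0.01 m/s); the robot touches nothing.
It fails at once if a bystander (bottle, bowl, brush, shell) is shifted by more than 30 mm (distance of any of bottle_a, bottle_b, bottle_c, bowl, tumbler, brush, shell_red, shell_white from where it was at the start of the episode above 0.03 m).
It also fails if it takes over 69 s, if anything falls off the work surface, if the arm or the gripper's body presses on something with over 40 N, if the wrist force passes 120 N, or if a joint passes its speed limit or range.

### The arm

A 7-joint arm with a two-finger parallel gripper is mounted at the origin on the work surface. World frame = base frame: x ahead of the robot, y to its left, z up, the work surface at z = 0. Lengths are in mm, angles in rad, forces in N, time in s.
With the tool pointing down it reaches from about 400 to 750 mm from the base axis. Payload 19.5 kg.
Tool frame: the origin (TCP) lies on the centre line of the jaws, within the pads' length; the fingertips stand 11 mm ahead of it and the grasp point (between the pads) lies 8 mm behind it; x points along the fingers, y is the direction in which the jaws open and shut, and the axes are right-handed (so a half turn about x gives the same grasp; the last joint's range is limited). The gripper opens to 85 mm and grips with 20 to 120 N. Pads are 22 mm wide; open, the fingers measure 114 mm over their backs; the gripper's body (76 mm by 85 mm) begins 54 mm behind the grasp point. The pads swing forward as they close: fully open they stand 13 mm farther back than shut.
Start: joints at [-1.305, 0.707, -0.028, 1.485, 0.022, 0.951, -0.075], TCP at [174.191, 547.954, 242.268] pointing down, gripper open.
Joint ranges: [-2.71, 2.71], [-0.32, 2.16], [-1.57, 1.52], [0, 2.45], [-1.46, 4.6], [0, 2.02], [-2.83, 2.83]. Speed limits (rad/s): [1.89, 1.89, 2.57, 2.57, 3.01, 3.01, 3.01].

### API

Orientations are given as a unit quaternion [w, x, y, z].
In Python, from cell import arm gives the robot as it stands. The module is installed in compiled form; this text tells all that it offers.
- The arm moves only by the tool arm_command, never from a script. Its argument "motion" is a list of rows, each an object of numbers: "grip": the finger opening in m, from 0 to 0.0854; "tx", "ty", "tz": the shift along the tool's x, y, z in m; "twist": the turn about the tool's x in rad. In form: [{"grip": .., "tx": .., "ty": .., "tz": .., "twist": ..}, ...]. A call has 1 to 5 rows; each row shifts and turns the commanded pose from where the row before left it, along the tool's axes as they then stand; what a row does not reach is not made up. A row lasts 1/8 s, in which the tool goes at most 62.5 mm and 10.7 degrees, less where a joint would pass 70% of its speed; a pose out of reach is approached as far as the arm can. A call with a gripper value outside its range is refused whole. The fingers move at their own pace and stop on an object; "grip_force" is the grip in N (left out, the last holds). Time passes only in rows, so rows that do not move let the fingers close. It gives the time, the measured TCP pose, the force and the opening at its end, in the units of the state.
- arm.get_obs(): the state, without advancing time (a new reading comes with each control period).
- arm.camera(name): name is "scene" or "top" or "wrist"; returns a dict with "frame" (400x640x3 uint8, red, green, blue), "fov_y" (degrees; the focal length in pixels is half the picture's height over the tangent of half this angle, whatever the lens; pixels are square), "cx", "cy" (the principal point, pixels), "xyz" and "attitude" of the camera in the world; the wrist camera has in their place "T_tool_cam" (4x4, takes a point from camera to tool coordinates, whose origin is the TCP and whose axes are the tool frame's). Camera axes: x right, y up, looking along -z (the intrinsics and any distortion apply to the point x, -y, -z); pixel columns grow to the right and rows downward; lengths in mm; the calibration is good to about 2 mm. The wrist camera is an equidistant fisheye: a pixel r from the principal point sees the ray r / f radians off the axis. A picture is of the moment at which its call begins: read the wrist's pose just before it. There is no depth.
- arm.finish_job(): hands the job in, once; it reports no verdict.
The state is a dict: "clock": time; "joint_positions": joint angles; "joint_velocities": joint speeds; "tau": joint torques, N m; "tcp_pos": TCP position; "tool_rot": TCP orientation; "contact_force": force on the tool from outside, world axes, zero at the start; "wrist_torque": the same for the moment, N m; "grip_width": finger opening in mm.
Only numpy, scipy, OpenCV 4.12 (cv2) and the standard library are available. Lean on these libraries where they do the work, as an engineer would, in place of code of your own. Each camera call takes 0.05 s, during which the arm holds its last target.

## Working session

There is one attempt and no reset: what is moved stays moved. The work goes in short steps, Python scripts to look and compute and a tool call to move; the robot and the scene stay as the last step left them, time stands still between calls to the robot, and variables do not carry over. Pictures are saved under pics/ and viewed, and the job is handed in when it is done.

Besides the shell and the picture viewer there is one more tool, called after "Emit:" as a command line: name --argument value ..., lists and objects as JSON in quotes. arm_command: Moves the arm, as the interface text tells. Its arguments: {"type":"object","properties":{"motion":{"type":"array","items":{"type":"object","properties":{"grip":{"type":"number"},"tx":{"type":"number"},"ty":{"type":"number"},"tz":{"type":"number"},"twist":{"type":"number"}}}},"grip_force":{"type":"number"}},"required":["motion"]}

```bash
mkdir -p pics; ls
python3 - <<'E'
from cell import arm
import cv2,numpy as np
o=arm.get_obs();print({k:np.round(v,3) for k,v in o.items()})
for n in("scene","top","wrist"):
    c=arm.camera(n);cv2.imwrite(f"pics/{n}0.png",c["frame"][:,:,::-1]);print(n,{k:np.round(v,4) for k,v in c.items() if k!="frame"})
E
```

```text
pics
{'clock': np.float64(0.0), 'joint_positions': array([-1.305,  0.707, -0.028,  1.485,  0.022,  0.951, -0.075]), 'joint_velocities': array([ 0.001, -0.001,  0.   , -0.   ,  0.001,  0.001, -0.   ]), 'tau': array([-1.0000e-03, -8.8323e+01,  1.2340e+00, -2.3617e+01,  1.7000e-02,
        7.0000e-03, -0.0000e+00]), 'tcp_pos': array([174.134, 547.738, 241.829]), 'tool_rot': array([ 0.699,  0.108,  0.699, -0.109]), 'contact_force': array([-0.079,  0.227, -0.41 ]), 'wrist_torque': array([0.026, 0.026, 0.01 ]), 'grip_width': np.float64(85.319)}
scene {'fov_y': np.float64(46.5314), 'cx': np.float64(319.0462), 'cy': np.float64(197.3205), 'xyz': array([1532.3883,  595.4107,  950.4323]), 'attitude': array([0.4612, 0.2207, 0.3891, 0.7663])}
top {'fov_y': np.float64(50.7668), 'cx': np.float64(326.258), 'cy': np.float64(191.3229), 'xyz': array([ 178.7174,   10.1483, 1557.3596]), 'attitude': array([ 0.7166,  0.0778, -0.0747, -0.6891])}
wrist {'fov_y': np.float64(65.7065), 'cx': np.float64(325.392), 'cy': np.float64(193.2925), 'T_tool_cam': array([[-0.000000e+00,  2.846000e-01, -9.586000e-01, -1.323578e+02],
       [ 1.000000e+00, -7.000000e-04, -2.000000e-04, -1.104000e-01],
       [-8.000000e-04, -9.586000e-01, -2.846000e-01, -7.376970e+01],
       [ 0.000000e+00,  0.000000e+00,  0.000000e+00,  1.000000e+00]])}
```

View pics/scene0.png

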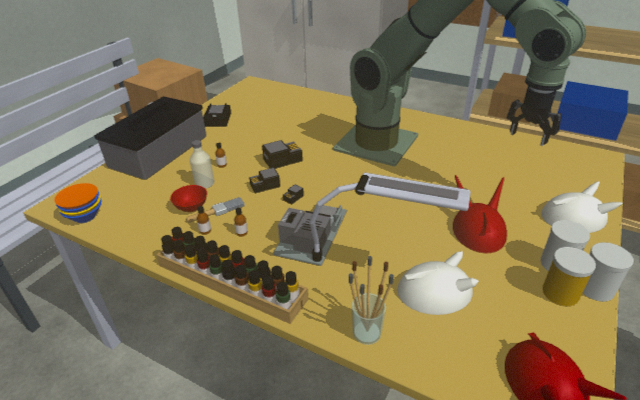

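View pics/top0.png

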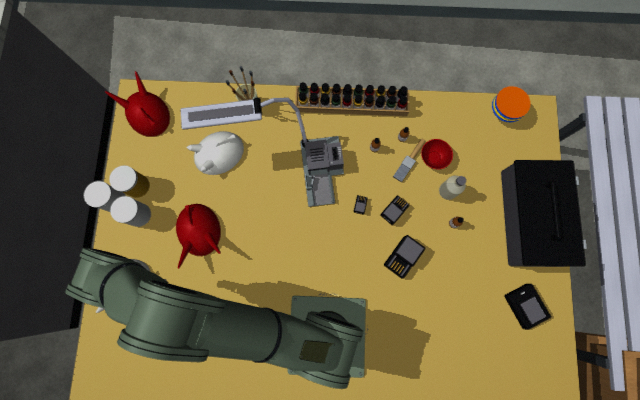

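View pics/wrist0.png

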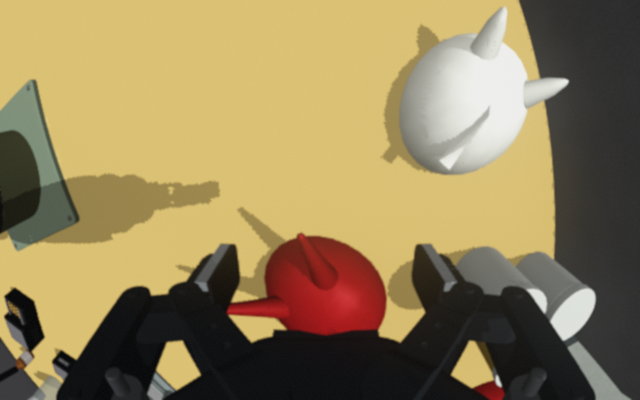

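The top view shows the lamp at about (322,160), with the apron towards the robot at (320,190). Pack candidates are at (361,204) small, (395,210) middle and (405,257) large. I'll zoom in and measure.

```bash
cat > h.py <<'E'
import numpy as np,cv2
from cell import arm
from scipy.spatial.transform import Rotation as R
def q(a): return R.from_quat([a[1],a[2],a[3],a[0]])
def cam(n):
    o=arm.get_obs();c=arm.camera(n);c['n']=n
    if n=="wrist":
        T=np.eye(4);T[:3,:3]=q(o['tool_rot']).as_matrix();T[:3,3]=o['tcp_pos'];c['T']=T@np.array(c['T_tool_cam'])
    else:
        T=np.eye(4);T[:3,:3]=q(c['attitude']).as_matrix();T[:3,3]=c['xyz'];c['T']=T
    c['f']=200/np.tan(np.radians(c['fov_y']/2));return c
def ray(c,u,v):
    x=(u-c['cx'])/c['f'];y=(v-c['cy'])/c['f']
    if c['n']=="wrist":
        r=np.hypot(x,y);s=np.sin(r)/max(r,1e-9);d=np.array([x*s,-y*s,-np.cos(r)])
    else: d=np.array([x,-y,-1.])
    return c['T'][:3,:3]@d
def onz(c,u,v,z):
    d=ray(c,u,v);p=c['T'][:3,3];return p+d*(z-p[2])/d[2]
def proj(c,P):
    p=c['T'][:3,:3].T@(np.array(P,float)-c['T'][:3,3]);x,y,z=p[0],-p[1],-p[2]
    if c['n']=="wrist":
        r=np.hypot(x,y);t=np.arctan2(r,z)/max(r,1e-9);return np.array([c['cx']+c['f']*t*x,c['cy']+c['f']*t*y])
    return np.array([c['cx']+c['f']*x/z,c['cy']+c['f']*y/z])
def crop(c,u0,v0,w,h,s,name):
    cv2.imwrite(name,cv2.resize(c['frame'][v0:v0+h,u0:u0+w,::-1],None,fx=s,fy=s,interpolation=cv2.INTER_CUBIC))
E
python3 - <<'E'
from h import *
c=cam("top");crop(c,265,125,160,120,5,"pics/t1.png")
s=cam("scene");crop(s,240,130,130,140,4,"pics/s1.png")
for p in [(361,204),(395,210),(405,257),(319,160),(320,190)]: print(p,onz(c,*p,30).round(0))
E
```

```text
(361, 204) [ 471. -106.   30.]
(395, 210) [ 454. -232.   30.]
(405, 257) [ 284. -268.   30.]
(319, 160) [634.  55.  30.]
(320, 190) [518.  47.  30.]
```

View pics/t1.png

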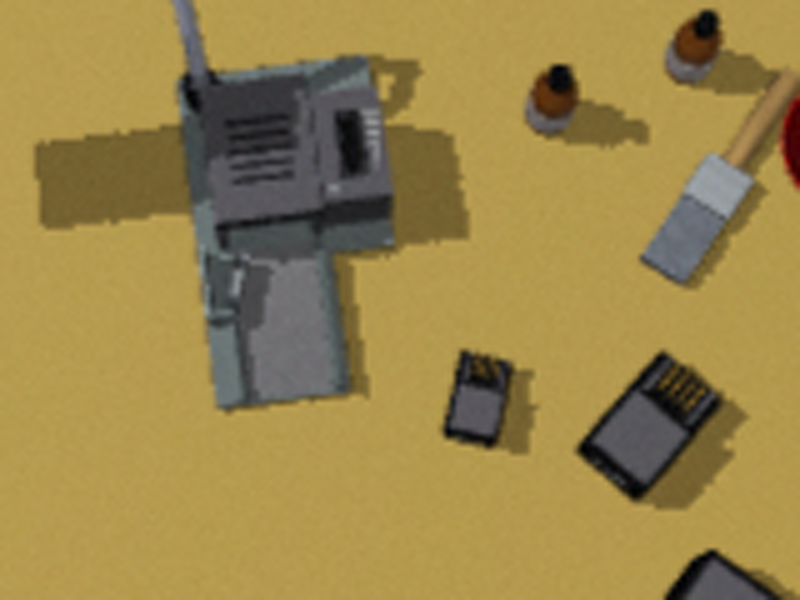

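View pics/s1.png

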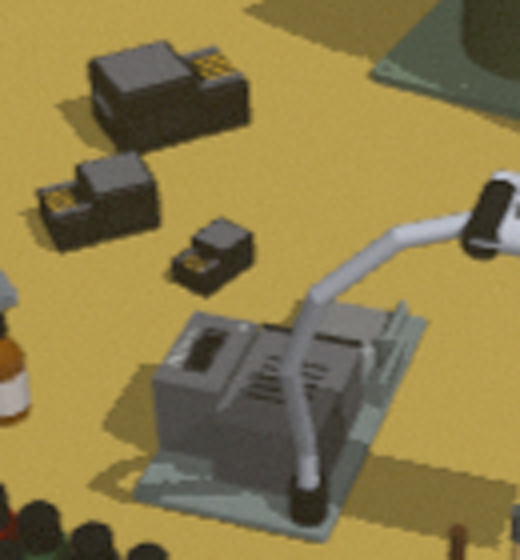

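Run:
```python
from h import *
o=arm.get_obs();M=q(o['tool_rot']).as_matrix();print(M.round(3))
c=cam("top")
f=lambda u,v,z:onz(c,265+u/5,125+v/5,z)
# pack top corners(big flat part) and overall
print("pack rear corners top",f(580,452,50),f(637,500,50),"nose corners",f(665,352,34),f(720,398,34))
print("deck front corners",f(228,402,12),f(345,393,12))
print("bay top corners left front,right front",f(215,220,75),f(392,195,78))
print("wheel",f(350,140,88))
```

```text
[[-0.     0.303  0.953]
 [-0.     0.953 -0.303]
 [-1.    -0.     0.   ]]
pack rear corners top [ 428.11899439 -178.1209661    50.        ] [ 394.78599478 -219.50253568   50.        ] nose corners [ 507.91407644 -241.99524908   34.        ] [ 474.93374248 -282.4772763    34.        ]
deck front corners [461.83170012  79.68305647  12.        ] [472.06250061  -7.20370708  12.        ]
bay top corners left front,right front [584.54605733  92.65962187  75.        ] [607.63113083 -35.53179836  78.        ]
wheel [645.12193354  -3.39109454  88.        ]
```

Emit:
arm_command --motion '[{"tz": 0.06}, {"tz": 0.06}, {"tz": 0.06}, {"tz": 0.06}, {"ty": -0.06, "tz": 0.022}]'

```text
invalid input at $.motion[0]: expected keys grip, tx, ty, tz, twist
```

Emit:
arm_command --motion '[{"ty": -0.06, "tz": 0.022}, {"ty": -0.06, "tz": 0.022}, {"ty": -0.06, "tz": 0.023}, {"ty": -0.06, "tz": 0.023}, {"ty": -0.06, "tz": 0.023}]'

```text
invalid input at $.motion[0]: expected keys grip, tx, ty, tz, twist
```

Emit:
arm_command --motion '[{"ty": -0.06, "tz": 0.023}, {"ty": -0.06, "tz": 0.023}, {"tz": 0}, {"tz": 0}]'

```text
invalid input at $.motion[0]: expected keys grip, tx, ty, tz, twist
```

Run:
```python
from h import *
c=cam("wrist");print(arm.get_obs()['tcp_pos'],arm.get_obs()['clock']);crop(c,0,0,640,400,1.25,"pics/w1.png")
```

```text
[174.18729694 547.9251389  242.18538755] 0.35
```

View pics/w1.png

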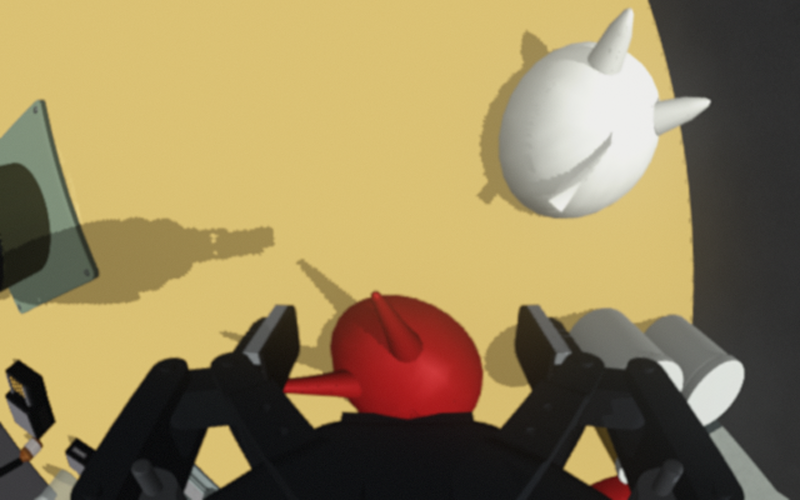

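Emit:
arm_command --motion '[{"grip": 0.085, "tx": 0, "ty": 0, "tz": 0.06, "twist": 0}, {"grip": 0.085, "tx": 0, "ty": 0, "tz": 0.06, "twist": 0}, {"grip": 0.085, "tx": 0, "ty": 0, "tz": 0.06, "twist": 0}, {"grip": 0.085, "tx": 0, "ty": 0, "tz": 0.06, "twist": 0}, {"grip": 0.085, "tx": 0, "ty": -0.05, "tz": 0.02, "twist": 0}]'

```text
clock: 0.98
tcp_pos: [410.3, 420.9, 241.2]
tool_rot: [0.699, 0.11, 0.698, -0.109]
contact_force: [0.4, -0.7, -1.7]
grip_width: 84.7
```

Emit:
arm_command --motion '[{"grip": 0.085, "tx": 0, "ty": -0.055, "tz": 0.02, "twist": 0}, {"grip": 0.085, "tx": 0, "ty": -0.055, "tz": 0.02, "twist": 0}, {"grip": 0.085, "tx": 0, "ty": -0.055, "tz": 0.02, "twist": 0}, {"grip": 0.085, "tx": 0, "ty": -0.055, "tz": 0.02, "twist": 0}, {"grip": 0.085, "tx": 0, "ty": -0.055, "tz": 0.02, "twist": 0}]'

```text
clock: 1.6
tcp_pos: [418.7, 127.4, 242.4]
tool_rot: [0.699, 0.108, 0.699, -0.108]
contact_force: [2.7, 0.2, 0.1]
grip_width: 85.2
```

Emit:
arm_command --motion '[{"grip": 0.085, "tx": 0, "ty": -0.055, "tz": 0.02, "twist": 0}, {"grip": 0.085, "tx": 0, "ty": -0.055, "tz": 0.02, "twist": 0}, {"grip": 0.085, "tx": 0, "ty": -0.055, "tz": 0.02, "twist": 0}, {"grip": 0.085, "tx": 0, "ty": 0, "tz": 0, "twist": 0}, {"grip": 0.085, "tx": 0, "ty": 0, "tz": 0, "twist": 0}]'

```text
clock: 2.22
tcp_pos: [426.0, -45.8, 242.4]
tool_rot: [0.699, 0.109, 0.699, -0.108]
contact_force: [0.6, 0.6, 0.7]
grip_width: 85.0
```

Run:
```python
from h import *
c=cam("wrist");print(arm.get_obs()['tcp_pos'],arm.get_obs()['clock']);crop(c,0,0,640,400,1.25,"pics/w2.png")
```

```text
[426.07909976 -45.31901808 242.34877217] 2.275
```

View pics/w2.png

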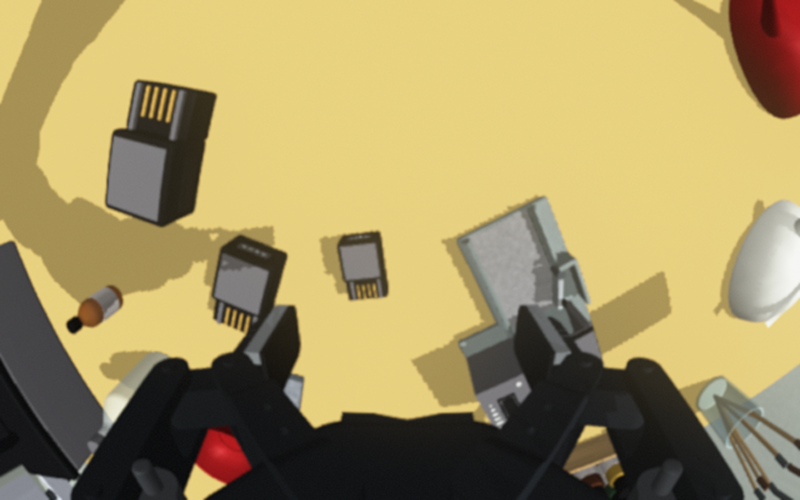

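The pack is at (245,285) here with its brass nose pointing down in the image. The lamp apron is at (515,250), partly hidden by a finger, so I'll shift to get a clear view of the lamp.

Emit:
arm_command --motion '[{"grip": 0.085, "tx": -0.03, "ty": 0.05, "tz": 0.03, "twist": 0}, {"grip": 0.085, "tx": -0.03, "ty": 0.05, "tz": 0.03, "twist": 0}, {"grip": 0.085, "tx": 0, "ty": 0, "tz": 0.04, "twist": 0}, {"grip": 0.085, "tx": 0, "ty": 0, "tz": 0, "twist": 0}, {"grip": 0.085, "tx": 0, "ty": 0, "tz": 0, "twist": 0}]'

```text
clock: 2.9
tcp_pos: [546.9, 16.3, 299.3]
tool_rot: [0.699, 0.108, 0.699, -0.108]
contact_force: [0.2, 1.2, 0.6]
grip_width: 85.0
```

Run:
```python
from h import *
import pickle
c=cam("wrist");print(arm.get_obs()['tcp_pos'],arm.get_obs()['clock']);crop(c,0,0,640,400,1.25,"pics/w3.png")
pickle.dump(c,open("w3.pkl","wb"))
```

```text
[546.85301515  16.09431635 299.49563706] 2.95
```

View pics/w3.png

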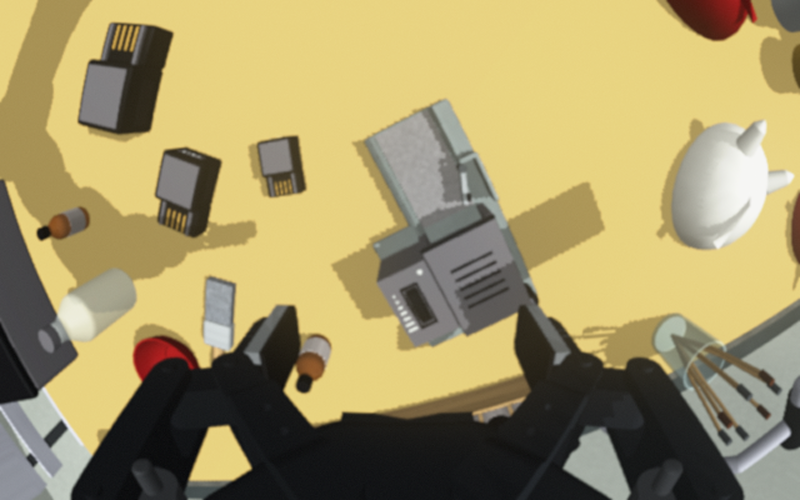

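Here everything is visible: the apron at (420,160), bay at (475,270), wheel at (417,305) and pack at (187,190). I'll zoom on both.

Run:
```python
from h import *
import pickle
c=pickle.load(open("w3.pkl","rb"))
crop(c,285,70,160,115,5,"pics/w3a.png");crop(c,280,170,150,110,5,"pics/w3c.png");crop(c,110,105,80,90,6,"pics/w3b.png")
```

```text
(no output)
```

View pics/w3a.png

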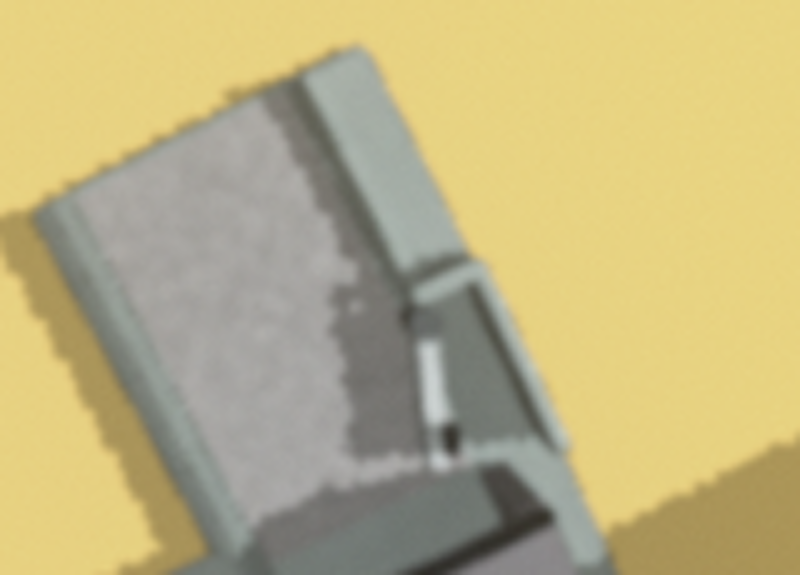

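View pics/w3c.png

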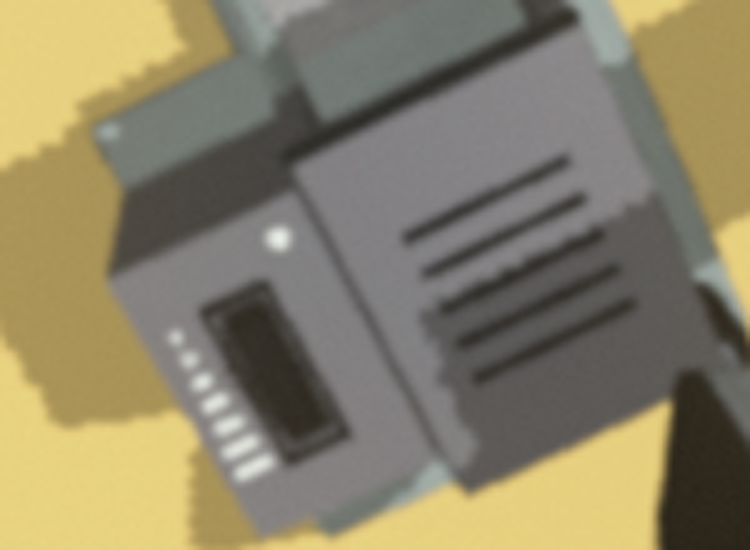

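View pics/w3b.png

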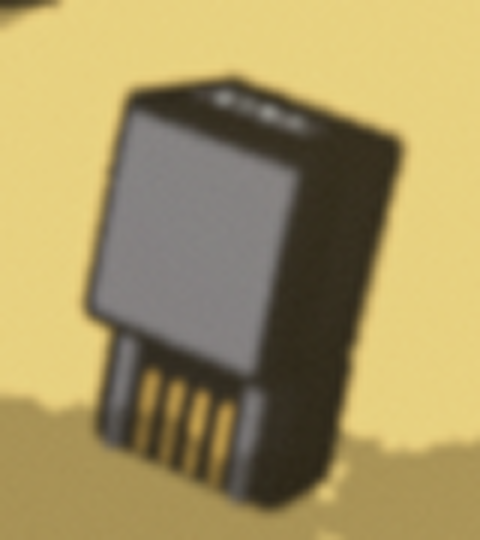

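```bash
cat > fitlamp.py <<'E'
from h import *
import pickle
c=pickle.load(open("w3.pkl","rb"))
def P(off,U,V,z,s=5): return onz(c,off[0]+(U+.5)/s-.5,off[1]+(V+.5)/s-.5,z)
A=(285,70);C=(280,170);B=(110,105)
pts=[("slot rf",C,200,310,80,29,-72.5),("slot lf",C,268,280,80,29,-59.5),("slot lr",C,352,432,80,71,-59.5),("slot rr",C,288,465,80,71,-72.5),
("pod rf",C,108,277,80,8,-92),("pod rr",C,265,535,80,92,-92),("pod lf",C,295,188,80,8,-40),("bay lf",C,580,15,75,0,40),
("foot l",A,362,48,12,-120,57),("foot l lip27",A,362,48,27,-120,41),("r lip",A,38,212,27,-120,-41),("catch",A,440,462,36,-11,22)]
w=np.array([P(a,u,v,z)[:2] for _,a,u,v,z,_,_ in pts]);l=np.array([p[5:] for p in pts],float)
use=[0,1,2,3,4,5,7,8]
def fit(w,l):
    wm,lm=w.mean(0),l.mean(0);a=w-wm;b=l-lm
    th=np.arctan2((b[:,0]*a[:,1]-b[:,1]*a[:,0]).sum(),(a*b).sum());Rm=np.array([[np.cos(th),-np.sin(th)],[np.sin(th),np.cos(th)]])
    return th,wm-Rm@lm,Rm
th,t,Rm=fit(w[use],l[use]);print("yaw",th,np.degrees(th),"origin",t)
for p,wi in zip(pts,w): print(p[0],p[5:],(Rm.T@(wi-t)).round(1))
# pack
rt=[P(B,130,100,50,6),P(B,300,165,50,6)]
print("pack")
for n,u,v,z in [("rear top L?",130,93,50),("rear top R",310,160,50),("front top step",88,305,50),("step R",252,375,50),("rear bottom",400,150,0),("rearbotL",235,78,0),("nose L",100,440,34),("nose R",240,500,34),("nose bot R",270,508,0)]:
    print(n,P(B,u,v,z,6).round(1))
E
python3 fitlamp.py
```

```text
yaw 0.17283280698072886 9.902590401394956 origin [583.12077825  55.16972019]
slot rf (29, -72.5) [ 25.2 -75.2]
slot lf (29, -59.5) [ 25.8 -56.7]
slot lr (71, -59.5) [ 73.6 -56.7]
slot rr (71, -72.5) [ 74.6 -75.6]
pod rf (8, -92) [  7.  -91.2]
pod rr (92, -92) [ 91.  -90.5]
pod lf (8, -40) [  7.4 -40.1]
bay lf (0, 40) [ 1.7 39.9]
foot l (-120, 57) [-118.9   55. ]
foot l lip27 (-120, 41) [-118.5   53.1]
r lip (-120, -41) [-118.8  -41. ]
catch (-11, 22) [-13.3  22.3]
pack
rear top L? [ 400.3 -223.3   50. ]
rear top R [ 434.1 -181.1   50. ]
front top step [ 442.1 -256.6   50. ]
step R [ 474.4 -216.9   50. ]
rear bottom [ 436.  -183.7    0. ]
rearbotL [ 400.1 -223.8    0. ]
nose L [ 473.5 -281.3   34. ]
nose R [ 501.9 -245.3   34. ]
nose bot R [ 509.1 -261.1    0. ]
```

Emit:
arm_command --motion '[{"grip": 0.085, "tx": 0, "ty": -0.0525, "tz": -0.005, "twist": 0}, {"grip": 0.085, "tx": 0, "ty": -0.0525, "tz": -0.005, "twist": 0}, {"grip": 0.085, "tx": 0, "ty": -0.0525, "tz": -0.005, "twist": 0}, {"grip": 0.085, "tx": 0, "ty": -0.0525, "tz": -0.005, "twist": 0}, {"grip": 0.085, "tx": 0, "ty": -0.0525, "tz": -0.004, "twist": 0}]'

```text
clock: 3.58
tcp_pos: [444.0, -228.5, 299.9]
tool_rot: [0.699, 0.108, 0.699, -0.108]
contact_force: [1.5, -0.6, 0.0]
grip_width: 85.0
```

Emit:
arm_command --motion '[{"grip": 0.085, "tx": 0.05, "ty": 0, "tz": 0, "twist": 0.13}, {"grip": 0.085, "tx": 0.05, "ty": 0, "tz": 0, "twist": 0.13}, {"grip": 0.085, "tx": 0.05, "ty": 0, "tz": 0, "twist": 0.126}, {"grip": 0.085, "tx": 0, "ty": 0, "tz": 0, "twist": 0}, {"grip": 0.085, "tx": 0, "ty": 0, "tz": 0, "twist": 0}]'

```text
clock: 4.2
tcp_pos: [445.6, -227.7, 151.4]
tool_rot: [0.666, 0.239, 0.665, -0.239]
contact_force: [0.4, 0.6, 0.5]
grip_width: 85.1
```

Run:
```python
from h import *
import pickle
c=cam("wrist");o=arm.get_obs();print(o['tcp_pos'],o['clock']);print(q(o['tool_rot']).as_matrix().round(3));crop(c,160,50,320,200,2.5,"pics/w4.png")
pickle.dump(c,open("w4.pkl","wb"))
```

```text
[ 445.74358085 -227.93962787  151.57161641] 4.25
[[ 0.002  0.638  0.77 ]
 [-0.001  0.77  -0.638]
 [-1.     0.001  0.002]]
```

View pics/w4.png

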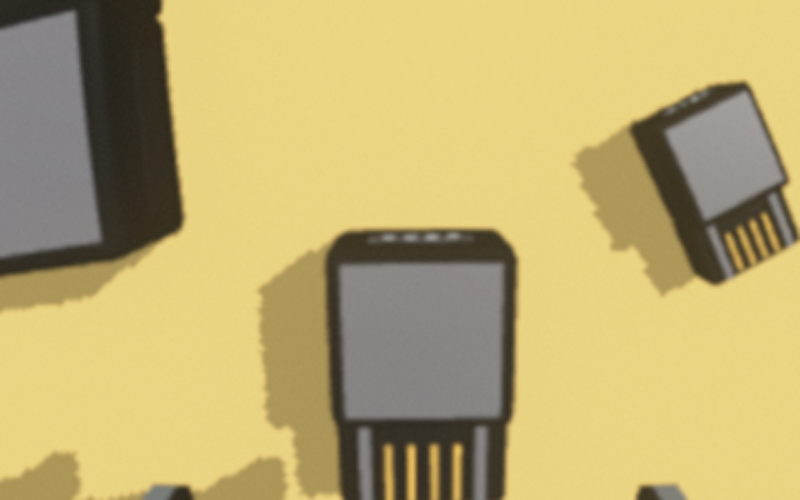

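Run:
```python
from h import *
import pickle
c=pickle.load(open("w4.pkl","rb"));o=arm.get_obs();M=q(o['tool_rot']).as_matrix()
for n,U,V,z in [("l",330,290,50),("r",516,290,50),("l2",336,405,50),("r2",511,405,50),("stepL",340,421,50),("stepR",510,421,50),("rear",425,262,50),("rearbot",425,232,0)]:
    p=onz(c,160+(U+.5)/2.5-.5,50+(V+.5)/2.5-.5,z);print(n,p.round(1),(M.T@(p-o['tcp_pos']))[1:].round(1))
```

```text
l [ 408.5 -231.4   50. ] [-26.5 -26.7]
r [ 445.1 -187.    50. ] [ 31.  -26.9]
l2 [ 438.1 -254.8   50. ] [-25.6  11. ]
r2 [ 474.  -211.2   50. ] [30.8 10.9]
stepL [ 443.1 -257.4   50. ] [-24.5  16.5]
stepR [ 478.2 -214.8   50. ] [30.7 16.4]
rear [ 420.5 -203.3   50. ] [  2.8 -35.4]
rearbot [ 418.7 -200.9    0. ] [  3.4 -38.5]
```

Emit:
arm_command --motion '[{"grip": 0.085, "tx": 0.05, "ty": 0.0025, "tz": -0.002, "twist": 0}, {"grip": 0.085, "tx": 0.04, "ty": 0, "tz": 0, "twist": 0}, {"grip": 0.085, "tx": 0.027, "ty": 0, "tz": 0, "twist": 0}, {"grip": 0.085, "tx": 0, "ty": 0, "tz": 0, "twist": 0}, {"grip": 0.05, "tx": 0, "ty": 0, "tz": 0, "twist": 0}]' --grip_force 50

```text
clock: 4.88
tcp_pos: [445.9, -225.0, 34.4]
tool_rot: [0.666, 0.24, 0.664, -0.24]
contact_force: [0.8, 0.8, -0.1]
grip_width: 69.8
```

Emit:
arm_command --motion '[{"grip": 0.05, "tx": 0, "ty": 0, "tz": 0, "twist": 0}, {"grip": 0.05, "tx": 0, "ty": 0, "tz": 0, "twist": 0}, {"grip": 0.05, "tx": 0, "ty": 0, "tz": 0, "twist": 0}, {"grip": 0.05, "tx": 0, "ty": 0, "tz": 0, "twist": 0}]'

```text
clock: 5.38
tcp_pos: [446.0, -224.9, 34.4]
tool_rot: [0.666, 0.24, 0.664, -0.24]
contact_force: [-1.0, 0.1, 15.3]
grip_width: 59.3
```

Emit:
arm_command --motion '[{"grip": 0.05, "tx": -0.03, "ty": 0, "tz": 0, "twist": 0}, {"grip": 0.05, "tx": -0.05, "ty": 0, "tz": 0, "twist": 0}, {"grip": 0.05, "tx": -0.04, "ty": 0, "tz": 0, "twist": 0}, {"grip": 0.05, "tx": 0, "ty": 0, "tz": 0, "twist": 0}, {"grip": 0.05, "tx": 0, "ty": 0, "tz": 0, "twist": 0}]'

```text
clock: 6.0
tcp_pos: [444.9, -224.5, 152.4]
tool_rot: [0.665, 0.24, 0.665, -0.24]
contact_force: [0.5, -1.1, -5.0]
grip_width: 59.1
```

Run:
```python
from h import *
import pickle
c=cam("wrist");o=arm.get_obs();print(o['tcp_pos'],o['contact_force'],o['clock']);crop(c,160,100,320,200,2.5,"pics/w5.png")
pickle.dump(c,open("w5.pkl","wb"))
s=cam("scene");crop(s,150,60,240,180,3.3,"pics/s5.png")
```

```text
[ 444.78525318 -224.38298191  151.88978735] [ 0.84298878  0.38562264 -5.09480411] 6.05
```

View pics/w5.png

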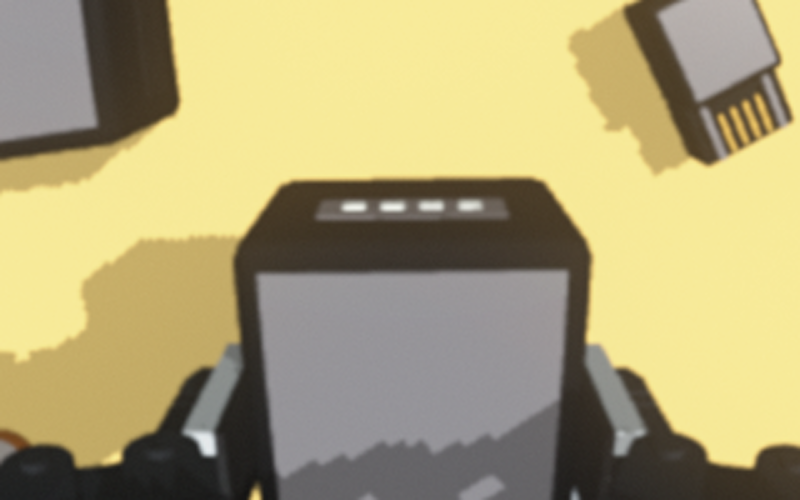

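View pics/s5.png

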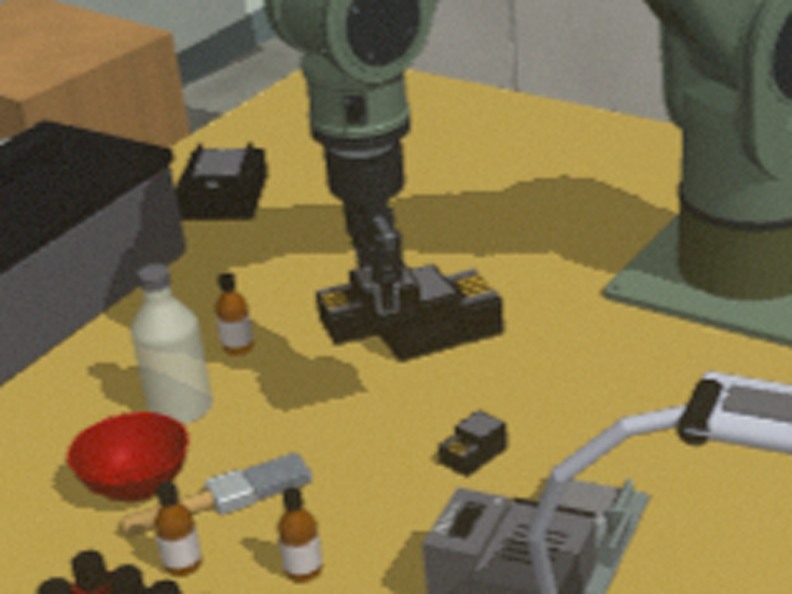

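Run:
```python
from h import *
import pickle
c=pickle.load(open("w5.pkl","rb"));o=arm.get_obs();M=q(o['tool_rot']).as_matrix()
print(M.round(4))
z=o['tcp_pos'][2]
for n,U,V,zz in [("rear top L",236,255,z+15),("rear top R",590,255,z+15),("rearbot L",290,182,z-34.4),("rearbot R",545,180,z-34.4)]:
    p=onz(c,160+(U+.5)/2.5-.5,100+(V+.5)/2.5-.5,zz);print(n,(M.T@(p-o['tcp_pos'])).round(1))
```

```text
[[-1.500e-03  6.394e-01  7.689e-01]
 [ 5.000e-04  7.689e-01 -6.394e-01]
 [-1.000e+00 -5.000e-04 -1.500e-03]]
rear top L [-14.9 -29.6 -34.8]
rear top R [-15.   28.2 -34.9]
rearbot L [ 34.5 -28.2 -35.7]
rearbot R [ 34.4  28.8 -36.3]
```

Emit:
arm_command --motion '[{"grip": 0.05, "tx": 0, "ty": 0.045, "tz": -0.028, "twist": 0}, {"grip": 0.05, "tx": 0, "ty": 0.045, "tz": -0.028, "twist": 0}, {"grip": 0.05, "tx": 0, "ty": 0.045, "tz": -0.028, "twist": 0}, {"grip": 0.05, "tx": 0, "ty": 0.045, "tz": -0.028, "twist": 0}, {"grip": 0.05, "tx": 0, "ty": 0.0445, "tz": -0.0275, "twist": 0}]'

```text
clock: 6.72
tcp_pos: [481.2, 39.0, 151.7]
tool_rot: [0.665, 0.24, 0.665, -0.241]
contact_force: [0.5, -0.1, -4.1]
grip_width: 58.9
```

Emit:
arm_command --motion '[{"grip": 0.05, "tx": 0, "ty": 0, "tz": 0, "twist": -0.174}, {"grip": 0.05, "tx": 0, "ty": 0, "tz": 0, "twist": -0.174}, {"grip": 0.05, "tx": 0, "ty": 0, "tz": 0, "twist": -0.173}, {"grip": 0.05, "tx": 0, "ty": 0, "tz": 0, "twist": -0.173}, {"grip": 0.05, "tx": 0, "ty": 0, "tz": 0, "twist": -0.173}]'

```text
clock: 7.35
tcp_pos: [481.1, 37.2, 151.6]
tool_rot: [0.704, -0.063, 0.705, 0.063]
contact_force: [-0.8, 0.7, -4.7]
grip_width: 59.0
```

Emit:
arm_command --motion '[{"grip": 0.05, "tx": 0, "ty": 0, "tz": 0, "twist": 0}, {"grip": 0.05, "tx": 0, "ty": 0, "tz": 0, "twist": 0}]'

```text
clock: 7.6
tcp_pos: [481.3, 37.2, 152.1]
tool_rot: [0.704, -0.06, 0.705, 0.06]
contact_force: [0.1, -0.1, -4.5]
grip_width: 59.1
```

```bash
cat > st.py <<'E'
from h import *
TH=0.1728;O=np.array([583.1,55.2])
def lamp(p):
    d=np.array(p[:2])-O;return np.array([np.cos(TH)*d[0]+np.sin(TH)*d[1],-np.sin(TH)*d[0]+np.cos(TH)*d[1],p[2]])
def st():
    o=arm.get_obs();M=q(o['tool_rot']).as_matrix()
    print("t",o['clock'],"tcp",o['tcp_pos'].round(1),"lamp",lamp(o['tcp_pos']).round(1),"zyaw-lamp deg",round(np.degrees(np.arctan2(M[1,2],M[0,2])-TH),2),"F",o['contact_force'].round(1),"xdown",M[:,0].round(4))
if __name__=="__main__": st()
E
python3 - <<'E'
from st import *
import pickle
st();c=cam("wrist");crop(c,160,50,320,240,2.5,"pics/w6.png");pickle.dump(c,open("w6.pkl","wb"))
E
```

```text
t 7.6 tcp [481.3  37.2 152.1] lamp [-103.4   -0.2  152.1] zyaw-lamp deg -0.21 F [ 0.1 -0.1 -4.5] xdown [-8.e-04 -1.e-04 -1.e+00]
```

View pics/w6.png

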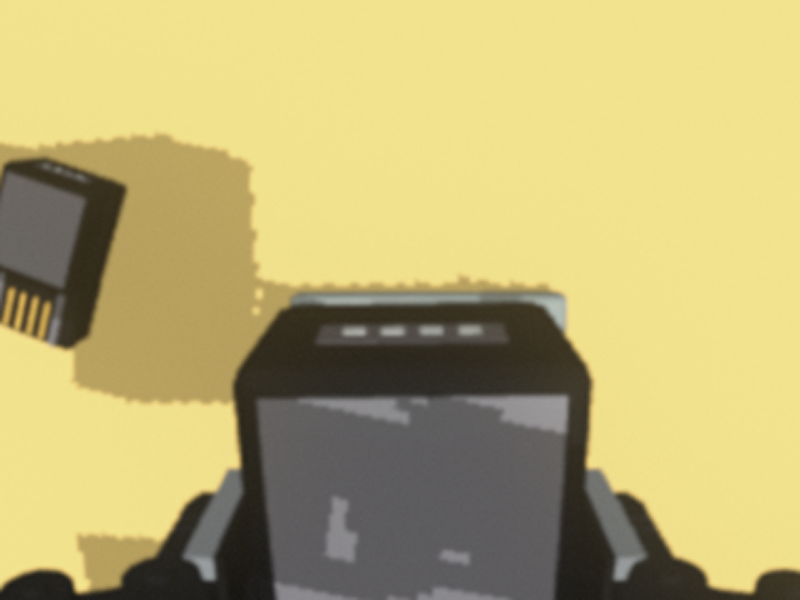

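Run:
```python
from st import *
import pickle
c=pickle.load(open("w6.pkl","rb"))
for n,U,V,z in [("L",565,295,12),("R",292,296,12),("L27",565,295,27),("R27",292,296,27)]:
    p=onz(c,160+(U+.5)/2.5-.5,50+(V+.5)/2.5-.5,z);print(n,lamp(p).round(1))
```

```text
L [-120.4   55.2   12. ]
R [-120.2  -43.8   12. ]
L27 [-123.5   52.2   27. ]
R27 [-123.3  -41.4   27. ]
```

Emit:
arm_command --motion '[{"grip": 0.05, "tx": 0.045, "ty": 0, "tz": 0, "twist": -0.003}, {"grip": 0.05, "tx": 0.035, "ty": 0, "tz": 0, "twist": 0}, {"grip": 0.05, "tx": 0.012, "ty": 0, "tz": 0, "twist": 0}, {"grip": 0.05, "tx": 0, "ty": 0, "tz": 0, "twist": 0}]'

```text
clock: 8.15
tcp_pos: [481.4, 37.3, 60.6]
tool_rot: [0.704, -0.062, 0.705, 0.062]
contact_force: [-0.1, -1.0, -3.3]
grip_width: 58.9
```

Emit:
arm_command --motion '[{"grip": 0.05, "tx": 0.006, "ty": 0, "tz": 0, "twist": 0}, {"grip": 0.05, "tx": 0.004, "ty": 0, "tz": 0, "twist": 0}, {"grip": 0.05, "tx": 0.003, "ty": 0, "tz": 0, "twist": 0}, {"grip": 0.05, "tx": 0, "ty": 0, "tz": 0, "twist": 0}]'

```text
clock: 8.65
tcp_pos: [481.4, 37.2, 47.5]
tool_rot: [0.704, -0.062, 0.704, 0.062]
contact_force: [-0.1, -0.2, -3.5]
grip_width: 59.1
```

Emit:
arm_command --motion '[{"grip": 0.05, "tx": 0.001, "ty": 0, "tz": 0, "twist": 0}, {"grip": 0.05, "tx": 0, "ty": 0, "tz": 0, "twist": 0}, {"grip": 0.068, "tx": 0, "ty": 0, "tz": 0, "twist": 0}, {"grip": 0.078, "tx": 0, "ty": 0, "tz": 0, "twist": 0}, {"grip": 0.078, "tx": 0, "ty": 0, "tz": 0, "twist": 0}]'

```text
clock: 9.28
tcp_pos: [481.5, 37.2, 46.6]
tool_rot: [0.704, -0.062, 0.704, 0.062]
contact_force: [-0.1, 0.2, 0.6]
grip_width: 77.6
```

Emit:
arm_command --motion '[{"grip": 0.078, "tx": 0, "ty": 0, "tz": 0, "twist": 0}, {"grip": 0.078, "tx": -0.04, "ty": 0, "tz": 0, "twist": 0}, {"grip": 0.078, "tx": -0.05, "ty": 0, "tz": 0, "twist": 0}, {"grip": 0.03, "tx": -0.02, "ty": 0, "tz": -0.03, "twist": 0}, {"grip": 0.0, "tx": 0, "ty": 0, "tz": -0.02, "twist": 0}]'

```text
clock: 9.9
tcp_pos: [431.7, 28.2, 157.9]
tool_rot: [0.705, -0.062, 0.704, 0.062]
contact_force: [0.1, 0.4, 0.6]
grip_width: 43.1
```

Run:
```python
from st import *
import pickle
st();c=cam("wrist");crop(c,160,80,320,240,2.5,"pics/w7.png");pickle.dump(c,open("w7.pkl","wb"))
t=cam("top");crop(t,285,135,80,80,7,"pics/t7.png")
```

```text
t 9.9 tcp [431.7  28.2 157.9] lamp [-153.8   -0.6  157.9] zyaw-lamp deg 0.17 F [0.1 0.4 0.6] xdown [ 0.0022  0.     -1.    ]
```

View pics/w7.png

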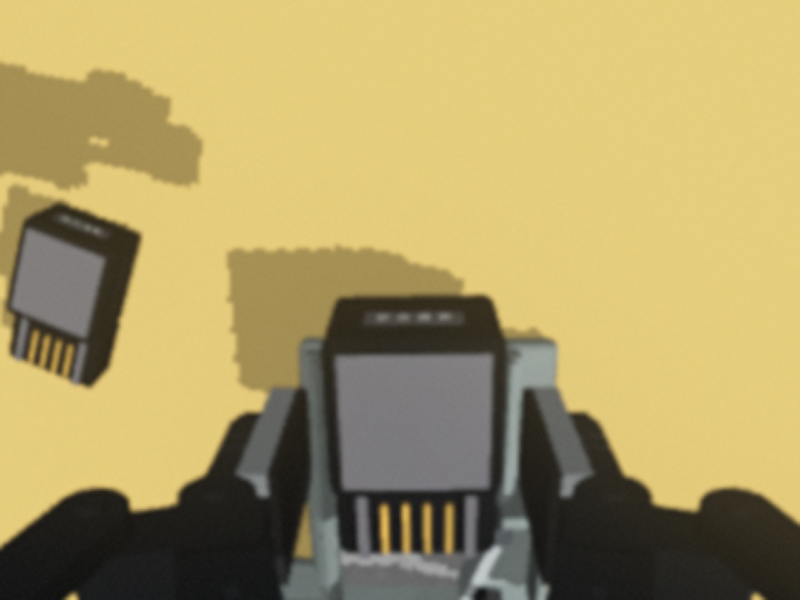

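View pics/t7.png

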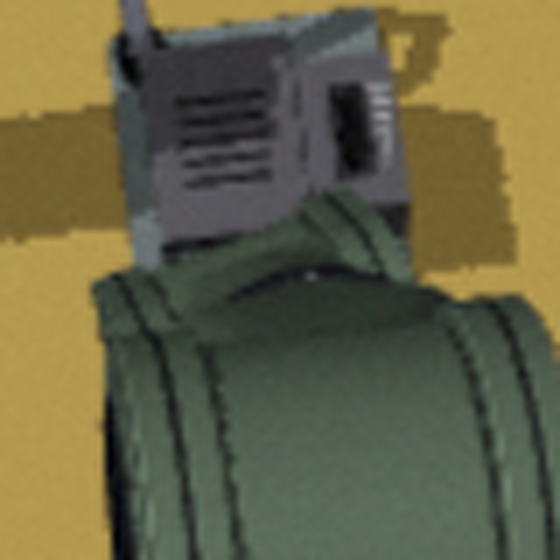

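Run:
```python
from st import *
import pickle
c=pickle.load(open("w7.pkl","rb"))
for n,U,V,z in [("rear bot L",492,298,12),("rear bot R",338,300,12),("side R",325,360,62),("side L",506,358,62),("step R",340,492,62),("step L",500,490,62),("nose R",345,553,46),("nose L",490,553,46)]:
    p=onz(c,160+(U+.5)/2.5-.5,80+(V+.5)/2.5-.5,z);print(n,lamp(p).round(1))
```

```text
rear bot L [-139.1   29.4   12. ]
rear bot R [-138.1  -28.8   12. ]
side R [-134.   -28.5   62. ]
side L [-134.9   29.3   62. ]
step R [-84.5 -25.4  62. ]
step L [-85.5  29.7  62. ]
nose R [-46.2 -26.4  46. ]
nose L [-46.3  29.6  46. ]
```

Emit:
arm_command --motion '[{"grip": 0.0, "tx": 0, "ty": 0, "tz": -0.02, "twist": 0}, {"grip": 0.0, "tx": 0.05, "ty": 0, "tz": 0, "twist": 0}, {"grip": 0.0, "tx": 0.05, "ty": 0, "tz": 0, "twist": 0}, {"grip": 0.0, "tx": 0.0135, "ty": 0, "tz": 0, "twist": 0}, {"grip": 0.0, "tx": 0, "ty": 0, "tz": 0, "twist": 0}]'

```text
clock: 10.62
tcp_pos: [412.9, 25.0, 43.4]
tool_rot: [0.704, -0.062, 0.705, 0.062]
contact_force: [0.4, -0.1, 0.4]
grip_width: 0.1
```

Run:
```python
from st import *
st();print(arm.get_obs()['grip_width']);c=cam("wrist");crop(c,160,130,320,240,2.5,"pics/w8.png")
```

```text
t 10.625 tcp [412.9  25.   43.4] lamp [-172.9   -0.5   43.4] zyaw-lamp deg 0.21 F [ 0.4 -0.1  0.4] xdown [-1.6e-03 -5.0e-04 -1.0e+00]
0.05574646353932638
```

View pics/w8.png

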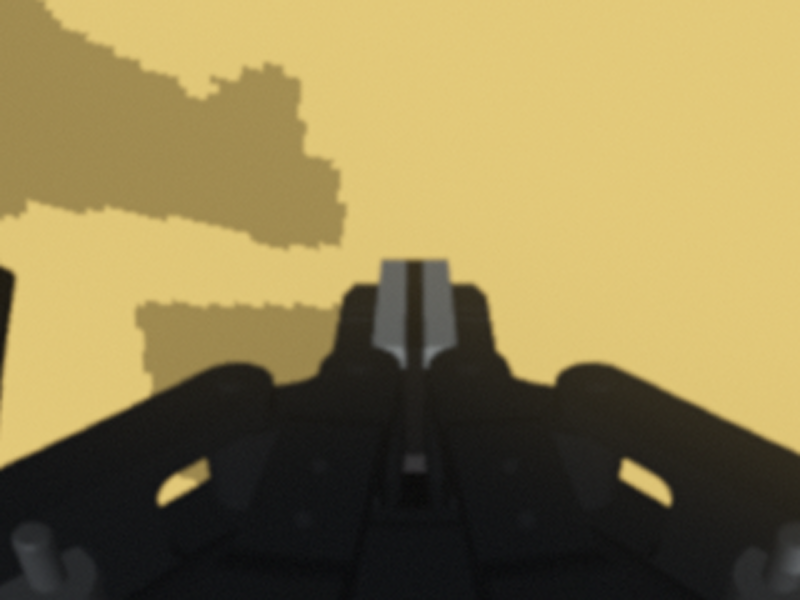

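Emit:
arm_command --motion '[{"grip": 0.0, "tx": 0, "ty": 0, "tz": 0.015, "twist": 0}, {"grip": 0.0, "tx": 0, "ty": 0, "tz": 0.01, "twist": 0}, {"grip": 0.0, "tx": 0, "ty": 0, "tz": 0.01, "twist": 0}, {"grip": 0.0, "tx": 0, "ty": 0, "tz": 0.01, "twist": 0}, {"grip": 0.0, "tx": 0, "ty": 0, "tz": 0.01, "twist": 0}]'

```text
clock: 11.3
tcp_pos: [465.8, 34.0, 43.8]
tool_rot: [0.703, -0.062, 0.706, 0.062]
contact_force: [-10.3, -3.4, 6.4]
grip_width: -0.2
```

Emit:
arm_command --motion '[{"grip": 0.0, "tx": 0, "ty": 0, "tz": 0.012, "twist": 0}, {"grip": 0.0, "tx": 0, "ty": 0, "tz": 0.012, "twist": 0}, {"grip": 0.0, "tx": 0, "ty": 0, "tz": 0.012, "twist": 0}, {"grip": 0.0, "tx": 0, "ty": 0, "tz": 0.012, "twist": 0}, {"grip": 0.0, "tx": 0, "ty": 0, "tz": 0.0, "twist": 0}]'

```text
clock: 11.92
tcp_pos: [515.0, 43.0, 43.7]
tool_rot: [0.705, -0.062, 0.704, 0.062]
contact_force: [-0.4, -0.4, 0.1]
grip_width: -0.1
```

Run:
```python
from st import *
st();c=cam("scene");crop(c,250,150,110,110,6,"pics/s9.png")
```

```text
t 11.925 tcp [515.   43.   43.7] lamp [-69.1  -0.3  43.7] zyaw-lamp deg 0.17 F [-0.4 -0.4  0.1] xdown [ 8.e-04  3.e-04 -1.e+00]
```

View pics/s9.png

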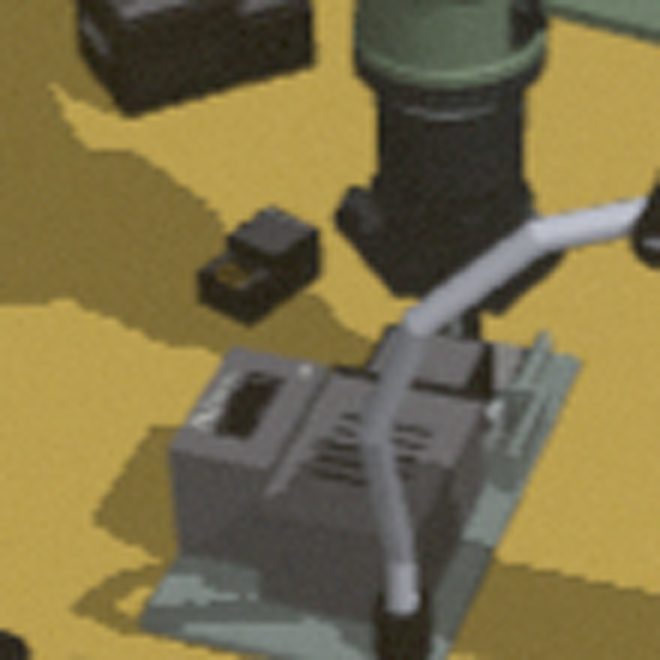

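Emit:
arm_command --motion '[{"grip": 0.0, "tx": 0, "ty": 0, "tz": 0.01, "twist": 0}, {"grip": 0.0, "tx": 0, "ty": 0, "tz": 0.01, "twist": 0}, {"grip": 0.0, "tx": 0, "ty": 0, "tz": 0.01, "twist": 0}, {"grip": 0.0, "tx": 0, "ty": 0, "tz": 0.008, "twist": 0}, {"grip": 0.0, "tx": 0, "ty": 0, "tz": 0.0, "twist": 0}]'

```text
clock: 12.6
tcp_pos: [551.7, 49.6, 43.3]
tool_rot: [0.704, -0.062, 0.705, 0.062]
contact_force: [0.3, -0.4, -0.5]
grip_width: 0.3
```

Emit:
arm_command --motion '[{"grip": 0.0, "tx": 0, "ty": 0, "tz": 0.003, "twist": 0}, {"grip": 0.0, "tx": 0, "ty": 0, "tz": 0.003, "twist": 0}, {"grip": 0.0, "tx": 0, "ty": 0, "tz": 0.003, "twist": 0}]'

```text
clock: 12.98
tcp_pos: [559.4, 51.0, 43.3]
tool_rot: [0.703, -0.062, 0.705, 0.062]
contact_force: [-9.2, -1.9, 6.4]
grip_width: 0.0
```

Emit:
arm_command --motion '[{"grip": 0.0, "tx": 0, "ty": 0, "tz": 0.002, "twist": 0}]'

```text
clock: 13.1
tcp_pos: [561.4, 51.3, 43.2]
tool_rot: [0.703, -0.062, 0.705, 0.062]
contact_force: [-8.5, -2.0, 6.3]
grip_width: 0.0
```

```bash
python3 st.py
```

```text
t 13.1 tcp [561.4  51.3  43.2] lamp [-22.   -0.1  43.2] zyaw-lamp deg 0.2 F [-8.5 -2.   6.3] xdown [-2.8e-03 -8.0e-04 -1.0e+00]
```

Emit:
arm_command --motion '[{"grip": 0.0, "tx": 0, "ty": 0, "tz": 0.002, "twist": 0}, {"grip": 0.0, "tx": 0, "ty": 0, "tz": 0.001, "twist": 0}]'

```text
clock: 13.35
tcp_pos: [565.2, 52.2, 43.2]
tool_rot: [0.704, -0.062, 0.705, 0.062]
contact_force: [-1.8, 0.3, -1.0]
grip_width: 0.1
```

Emit:
arm_command --motion '[{"grip": 0.0, "tx": 0, "ty": 0, "tz": 0.001, "twist": 0}, {"grip": 0.0, "tx": 0, "ty": 0, "tz": 0.001, "twist": 0}]'

```text
clock: 13.6
tcp_pos: [567.4, 52.5, 43.2]
tool_rot: [0.704, -0.062, 0.705, 0.062]
contact_force: [-2.1, -0.9, 2.3]
grip_width: -0.0
```

```bash
python3 st.py
```

```text
t 13.6 tcp [567.4  52.5  43.2] lamp [-15.9   0.1  43.2] zyaw-lamp deg 0.2 F [-2.1 -0.9  2.3] xdown [-6.e-04 -1.e-04 -1.e+00]
```

Emit:
arm_command --motion '[{"grip": 0.0, "tx": 0, "ty": 0, "tz": 0.001, "twist": 0}, {"grip": 0.0, "tx": 0, "ty": 0, "tz": 0.001, "twist": 0}]'

```text
clock: 13.85
tcp_pos: [568.2, 52.6, 43.1]
tool_rot: [0.703, -0.062, 0.706, 0.062]
contact_force: [-15.4, -1.8, 9.6]
grip_width: 0.0
```

Emit:
arm_command --motion '[{"grip": 0.0, "tx": 0, "ty": 0, "tz": -0.02, "twist": 0}, {"grip": 0.0, "tx": 0, "ty": 0, "tz": -0.04, "twist": 0}, {"grip": 0.0, "tx": 0, "ty": 0, "tz": 0, "twist": 0}, {"grip": 0.0, "tx": -0.05, "ty": 0, "tz": 0, "twist": 0}, {"grip": 0.0, "tx": -0.06, "ty": 0, "tz": 0, "twist": 0}]'

```text
clock: 14.48
tcp_pos: [510.7, 42.6, 154.3]
tool_rot: [0.704, -0.062, 0.705, 0.062]
contact_force: [1.4, 0.3, 0.7]
grip_width: 0.3
```

Emit:
arm_command --motion '[{"grip": 0.0, "tx": -0.03, "ty": -0.03, "tz": 0.06, "twist": 0}, {"grip": 0.0, "tx": 0, "ty": -0.03, "tz": 0.06, "twist": 0}, {"grip": 0.0, "tx": 0, "ty": 0, "tz": 0.0, "twist": 0}, {"grip": 0.0, "tx": 0, "ty": 0, "tz": 0.0, "twist": 0}]'

```text
clock: 14.98
tcp_pos: [622.2, 9.7, 178.3]
tool_rot: [0.704, -0.062, 0.705, 0.062]
contact_force: [-0.8, 0.1, 0.8]
grip_width: 0.2
```

Run:
```python
from st import *
import pickle
st();c=cam("wrist");crop(c,0,0,640,400,1.25,"pics/w10.png");pickle.dump(c,open("w10.pkl","wb"))
```

```text
t 14.975 tcp [622.2   9.7 178.3] lamp [ 30.7 -51.6 178.3] zyaw-lamp deg 0.21 F [-0.8  0.1  0.8] xdown [-1.1e-03  2.0e-04 -1.0e+00]
```

View pics/w10.png

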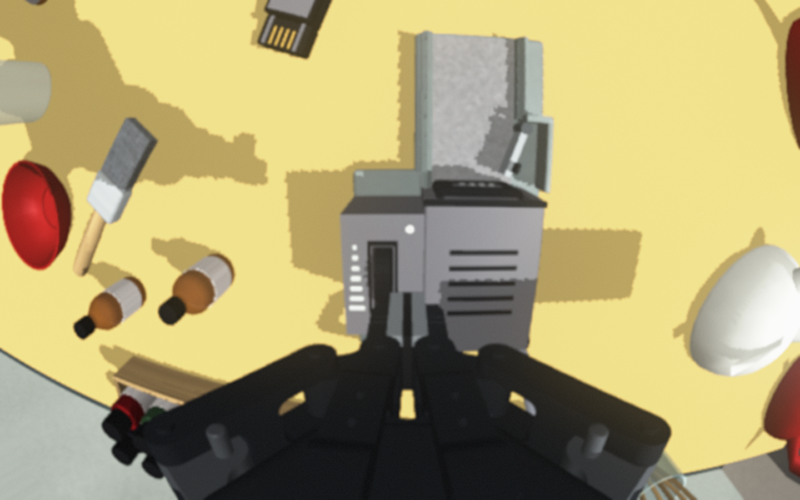

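Run:
```python
from st import *
import pickle
c=pickle.load(open("w10.pkl","rb"));crop(c,325,70,130,100,6,"pics/w10a.png");crop(c,265,160,90,90,6,"pics/w10b.png")
```

```text
(no output)
```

View pics/w10a.png

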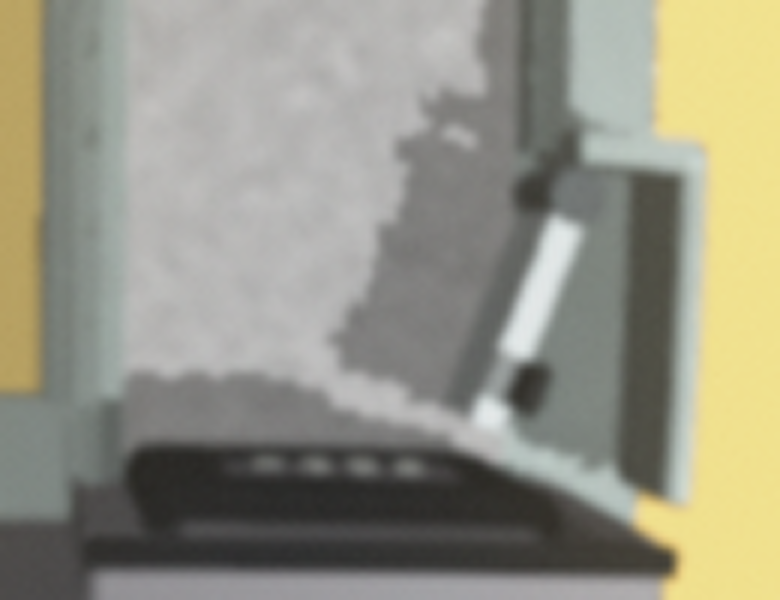

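View pics/w10b.png

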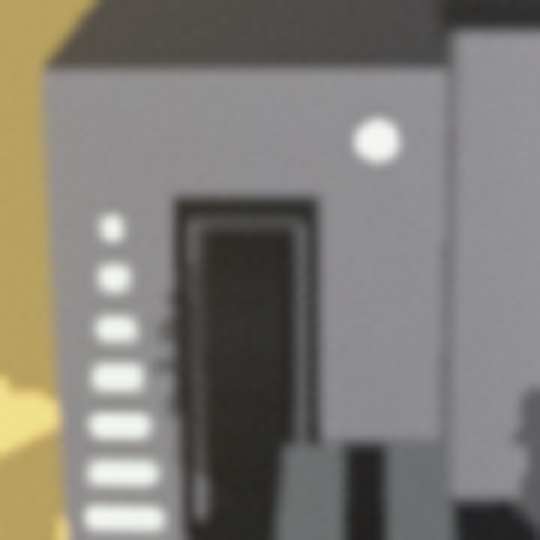

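Run:
```python
from st import *
import pickle
c=pickle.load(open("w10.pkl","rb"))
f=lambda o,U,V,z,s=6: lamp(onz(c,o[0]+(U+.5)/s-.5,o[1]+(V+.5)/s-.5,z)).round(1)
A=(325,70);B=(265,160)
print("tip",f(A,478,425,36),"rearbot",f(A,300,447,12),f(A,150,447,12),f(A,430,447,12))
print("slot outer l/r front",f(B,178,200,80),f(B,318,200,80),"inner",f(B,190,220,80),f(B,305,220,80),"wheel",f(B,205,235,88),f(B,295,235,88))
```

```text
tip [-11.9  20.5  36. ] rearbot [-4.7 -3.  12. ] [ -4.3 -27.6  12. ] [-5.3 18.8 12. ]
slot outer l/r front [ 25.2 -75.3  80. ] [ 25.2 -57.1  80. ] inner [ 28.  -73.8  80. ] [ 27.9 -58.8  80. ] wheel [ 27.5 -71.1  88. ] [ 27.4 -59.8  88. ]
```

Pack is locked: the rear face reads -4.7 mm (centre about 43 mm) and the catch tip is back at (-12, 20.5) mm. Next is the wheel.

Emit:
arm_command --motion '[{"grip": 0.0, "tx": 0.03, "ty": -0.0145, "tz": 0.0075, "twist": 0}, {"grip": 0.0, "tx": 0.03, "ty": 0, "tz": 0, "twist": 0}, {"grip": 0.0, "tx": 0.013, "ty": 0, "tz": 0, "twist": 0}, {"grip": 0.0, "tx": 0, "ty": 0, "tz": 0, "twist": 0}]'

```text
clock: 15.52
tcp_pos: [632.1, -3.1, 105.7]
tool_rot: [0.704, -0.062, 0.705, 0.062]
contact_force: [-0.7, 0.7, 0.6]
grip_width: -0.3
```

Run:
```python
from st import *
st();c=cam("wrist");crop(c,200,100,240,180,3.3,"pics/w11.png")
```

```text
t 15.525 tcp [632.1  -3.1 105.7] lamp [ 38.2 -65.9 105.7] zyaw-lamp deg 0.24 F [-0.7  0.7  0.6] xdown [-1.2e-03 -1.0e-04 -1.0e+00]
```

View pics/w11.png

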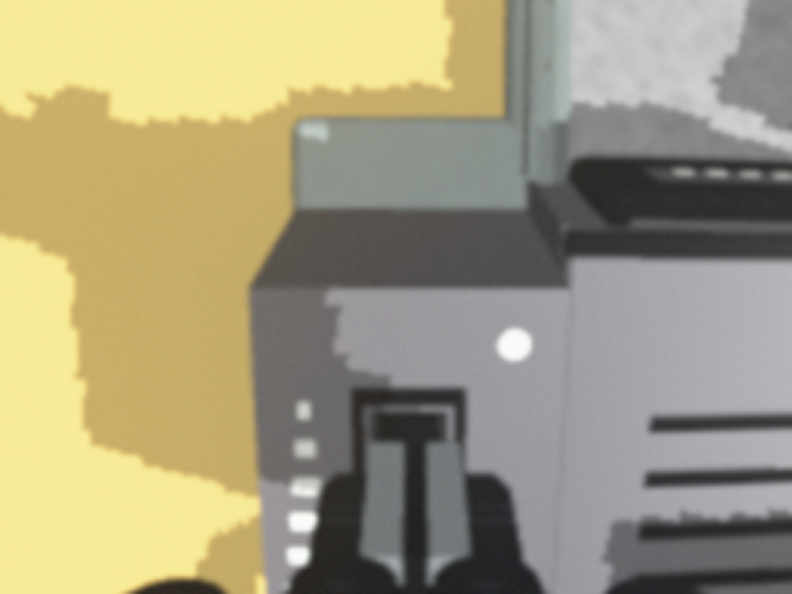

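Emit:
arm_command --motion '[{"grip": 0.0, "tx": 0.004, "ty": 0, "tz": 0, "twist": 0}, {"grip": 0.0, "tx": 0.002, "ty": 0, "tz": 0, "twist": 0}, {"grip": 0.0, "tx": 0, "ty": 0, "tz": 0, "twist": 0}]'

```text
clock: 15.95
tcp_pos: [632.4, -3.6, 99.7]
tool_rot: [0.704, -0.062, 0.705, 0.062]
contact_force: [0.0, -0.4, -0.3]
grip_width: -0.0
```

Emit:
arm_command --motion '[{"grip": 0.0, "tx": 0.001, "ty": 0, "tz": 0, "twist": 0}, {"grip": 0.0, "tx": 0, "ty": 0, "tz": 0, "twist": 0}]'

```text
clock: 16.2
tcp_pos: [632.4, -3.6, 98.7]
tool_rot: [0.704, -0.062, 0.704, 0.062]
contact_force: [-0.1, 0.4, 0.0]
grip_width: 0.5
```

Emit:
arm_command --motion '[{"grip": 0.0, "tx": 0.001, "ty": 0, "tz": 0, "twist": 0}, {"grip": 0.0, "tx": 0, "ty": 0, "tz": 0, "twist": 0}]'

```text
clock: 16.45
tcp_pos: [632.6, -3.6, 98.2]
tool_rot: [0.704, -0.062, 0.704, 0.062]
contact_force: [-3.2, -0.3, 9.9]
grip_width: 0.1
```

Emit:
arm_command --motion '[{"grip": 0.0, "tx": 0.001, "ty": 0, "tz": 0, "twist": 0}, {"grip": 0.0, "tx": 0, "ty": 0, "tz": 0, "twist": 0}]'

```text
clock: 16.7
tcp_pos: [632.7, -3.6, 97.8]
tool_rot: [0.705, -0.062, 0.704, 0.062]
contact_force: [-4.8, -0.7, 19.3]
grip_width: -0.1
```

Emit:
arm_command --motion '[{"grip": 0.0, "tx": -0.001, "ty": 0, "tz": 0.006, "twist": 0}, {"grip": 0.0, "tx": 0, "ty": 0, "tz": 0.006, "twist": 0}, {"grip": 0.0, "tx": 0, "ty": 0, "tz": 0.006, "twist": 0}, {"grip": 0.0, "tx": 0, "ty": 0, "tz": 0.005, "twist": 0}]'

```text
clock: 17.2
tcp_pos: [655.8, 0.5, 98.5]
tool_rot: [0.705, -0.062, 0.704, 0.062]
contact_force: [-1.1, 0.0, 6.7]
grip_width: -0.0
```

Emit:
arm_command --motion '[{"grip": 0.0, "tx": -0.01, "ty": 0, "tz": 0, "twist": 0}, {"grip": 0.0, "tx": 0, "ty": 0, "tz": -0.023, "twist": 0}, {"grip": 0.0, "tx": 0, "ty": 0, "tz": 0, "twist": 0}]'

```text
clock: 17.58
tcp_pos: [631.5, -4.0, 108.3]
tool_rot: [0.704, -0.062, 0.705, 0.062]
contact_force: [0.5, -0.2, -1.1]
grip_width: -0.3
```

Run:
```python
from st import *
st();c=cam("wrist");crop(c,250,200,120,90,6,"pics/w12.png")
```

```text
t 17.575 tcp [631.5  -4.  108.3] lamp [ 37.5 -66.6 108.3] zyaw-lamp deg 0.19 F [ 0.5 -0.2 -1.1] xdown [-1.e-03 -6.e-04 -1.e+00]
```

View pics/w12.png

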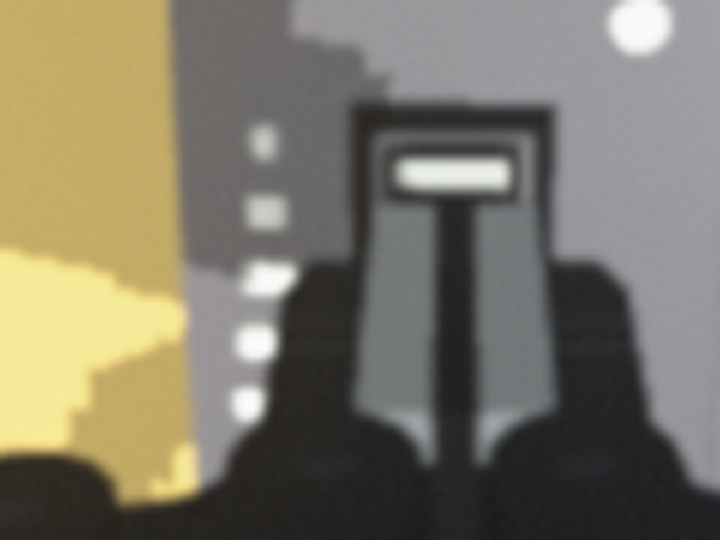

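A white rib has come up at the front of the slot at (455,172), so the stroke turns the wheel the right way. Repeating.

Emit:
arm_command --motion '[{"grip": 0.0, "tx": 0.01, "ty": 0, "tz": 0, "twist": 0}, {"grip": 0.0, "tx": 0, "ty": 0, "tz": 0.007, "twist": 0}, {"grip": 0.0, "tx": 0, "ty": 0, "tz": 0.007, "twist": 0}, {"grip": 0.0, "tx": 0, "ty": 0, "tz": 0.007, "twist": 0}, {"grip": 0.0, "tx": 0, "ty": 0, "tz": 0.004, "twist": 0}]'

```text
clock: 18.25
tcp_pos: [657.5, 0.9, 97.9]
tool_rot: [0.704, -0.062, 0.704, 0.062]
contact_force: [-3.9, -0.8, 12.1]
grip_width: -0.1
```

Emit:
arm_command --motion '[{"grip": 0.0, "tx": -0.01, "ty": 0, "tz": 0, "twist": 0}, {"grip": 0.0, "tx": 0, "ty": 0, "tz": -0.025, "twist": 0}, {"grip": 0.0, "tx": 0, "ty": 0, "tz": 0, "twist": 0}]'

```text
clock: 18.62
tcp_pos: [631.6, -3.9, 107.7]
tool_rot: [0.704, -0.062, 0.705, 0.062]
contact_force: [0.5, -0.3, -0.2]
grip_width: 0.1
```

Emit:
arm_command --motion '[{"grip": 0.0, "tx": 0.01, "ty": 0, "tz": 0, "twist": 0}, {"grip": 0.0, "tx": 0, "ty": 0, "tz": 0.007, "twist": 0}, {"grip": 0.0, "tx": 0, "ty": 0, "tz": 0.007, "twist": 0}, {"grip": 0.0, "tx": 0, "ty": 0, "tz": 0.007, "twist": 0}, {"grip": 0.0, "tx": 0, "ty": 0, "tz": 0.004, "twist": 0}]'

```text
clock: 19.25
tcp_pos: [657.7, 0.9, 97.8]
tool_rot: [0.704, -0.062, 0.704, 0.062]
contact_force: [-4.7, -0.9, 12.3]
grip_width: -0.1
```

Emit:
arm_command --motion '[{"grip": 0.0, "tx": -0.01, "ty": 0, "tz": 0, "twist": 0}, {"grip": 0.0, "tx": 0, "ty": 0, "tz": -0.025, "twist": 0}, {"grip": 0.0, "tx": 0, "ty": 0, "tz": 0, "twist": 0}]'

```text
clock: 19.62
tcp_pos: [631.7, -3.9, 107.6]
tool_rot: [0.704, -0.062, 0.705, 0.062]
contact_force: [0.4, 0.0, 0.6]
grip_width: -0.2
```

Emit:
arm_command --motion '[{"grip": 0.0, "tx": 0.01, "ty": 0, "tz": 0, "twist": 0}, {"grip": 0.0, "tx": 0, "ty": 0, "tz": 0.007, "twist": 0}, {"grip": 0.0, "tx": 0, "ty": 0, "tz": 0.007, "twist": 0}, {"grip": 0.0, "tx": 0, "ty": 0, "tz": 0.007, "twist": 0}, {"grip": 0.0, "tx": 0, "ty": 0, "tz": 0.004, "twist": 0}]'

```text
clock: 20.25
tcp_pos: [657.7, 0.9, 97.8]
tool_rot: [0.704, -0.062, 0.704, 0.062]
contact_force: [-2.9, -0.6, 12.6]
grip_width: -0.3
```

Emit:
arm_command --motion '[{"grip": 0.0, "tx": -0.04, "ty": 0, "tz": 0, "twist": 0}, {"grip": 0.0, "tx": -0.03, "ty": 0, "tz": 0, "twist": 0}, {"grip": 0.0, "tx": 0, "ty": 0, "tz": 0, "twist": 0}]'

```text
clock: 20.62
tcp_pos: [658.2, 1.1, 168.8]
tool_rot: [0.705, -0.062, 0.704, 0.062]
contact_force: [-0.8, 0.3, -1.5]
grip_width: 0.0
```

Run:
```python
from st import *
st();c=cam("wrist");crop(c,240,120,200,150,4,"pics/w13.png")
```

```text
t 20.625 tcp [658.2   1.1 168.8] lamp [ 64.7 -66.2 168.8] zyaw-lamp deg 0.2 F [-0.8  0.3 -1.5] xdown [ 2.4e-03  1.0e-04 -1.0e+00]
```

View pics/w13.png

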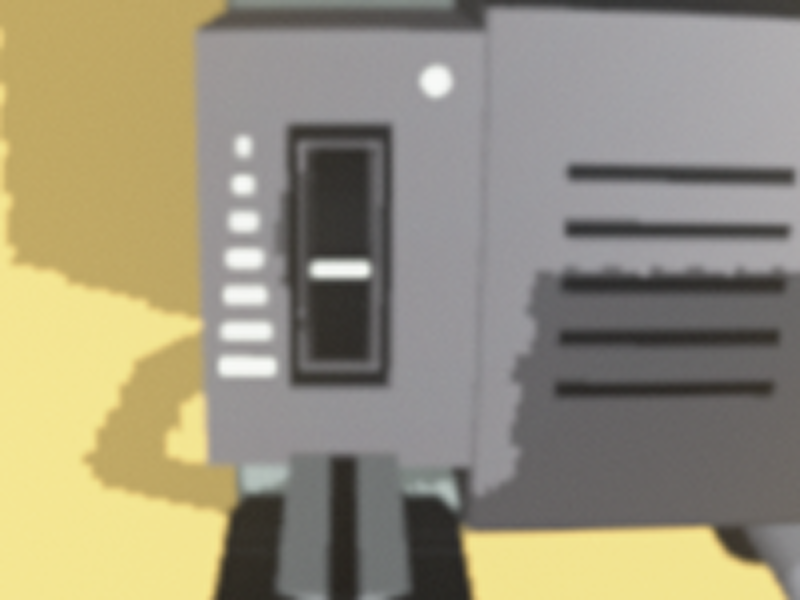

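The white rib is now mid-slot at (340,269). I'll measure it, give one more stroke, and check it doesn't move, which would mean it's at the stop.

Run:
```python
from st import *
c=cam("wrist");print(lamp(onz(c,240+340.5/4-.5,120+269.5/4-.5,88)))
```

```text
[ 48.45352599 -66.27276276  88.        ]
```

Emit:
arm_command --motion '[{"grip": 0.0, "tx": 0.03, "ty": 0, "tz": -0.025, "twist": 0}, {"grip": 0.0, "tx": 0.03, "ty": 0, "tz": 0, "twist": 0}, {"grip": 0.0, "tx": 0.01, "ty": 0, "tz": 0, "twist": 0}, {"grip": 0.0, "tx": 0, "ty": 0, "tz": 0.007, "twist": 0}, {"grip": 0.0, "tx": 0, "ty": 0, "tz": 0.007, "twist": 0}]'

```text
clock: 21.35
tcp_pos: [646.3, -1.3, 98.6]
tool_rot: [0.704, -0.062, 0.705, 0.062]
contact_force: [-10.7, -1.6, 25.5]
grip_width: 0.0
```

Emit:
arm_command --motion '[{"grip": 0.0, "tx": 0, "ty": 0, "tz": 0.007, "twist": 0}, {"grip": 0.0, "tx": 0, "ty": 0, "tz": 0.004, "twist": 0}, {"grip": 0.0, "tx": -0.04, "ty": 0, "tz": 0, "twist": 0}, {"grip": 0.0, "tx": -0.03, "ty": 0, "tz": 0, "twist": 0}, {"grip": 0.0, "tx": 0, "ty": 0, "tz": 0, "twist": 0}]'

```text
clock: 21.98
tcp_pos: [658.1, 1.0, 169.4]
tool_rot: [0.705, -0.062, 0.703, 0.062]
contact_force: [-0.9, -0.6, -0.1]
grip_width: -0.1
```

Run:
```python
from st import *
st();c=cam("wrist");crop(c,240,120,200,150,4,"pics/w14.png")
```

```text
t 21.975 tcp [658.1   1.  169.4] lamp [ 64.5 -66.3 169.4] zyaw-lamp deg 0.2 F [-0.9 -0.6 -0.1] xdown [ 2.5e-03  1.0e-04 -1.0e+00]
```

View pics/w14.png

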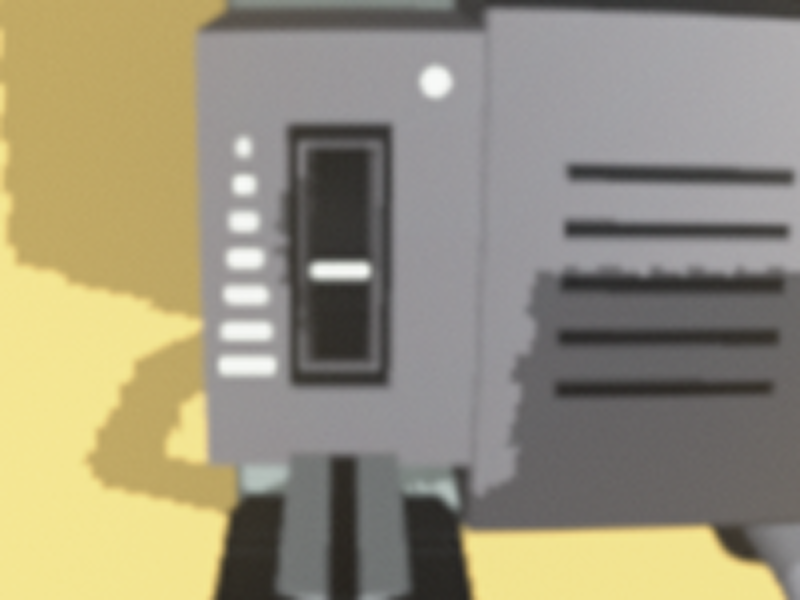

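The rib didn't move (269 → 270), so the wheel is at its stop. I'll take the arm up and back, then do final checks.

Emit:
arm_command --motion '[{"grip": 0.0, "tx": -0.05, "ty": 0, "tz": -0.03, "twist": 0}, {"grip": 0.0, "tx": -0.03, "ty": 0, "tz": -0.03, "twist": 0}, {"grip": 0.0, "tx": 0, "ty": 0, "tz": 0, "twist": 0}, {"grip": 0.0, "tx": 0, "ty": 0, "tz": 0, "twist": 0}, {"grip": 0.0, "tx": 0, "ty": 0, "tz": 0, "twist": 0}]'

```text
clock: 22.65
tcp_pos: [598.1, -9.5, 246.2]
tool_rot: [0.704, -0.062, 0.705, 0.062]
contact_force: [0.8, -0.1, -0.0]
grip_width: 0.1
```

Run:
```python
from st import *
st();c=cam("wrist");crop(c,200,30,240,180,3.3,"pics/w15.png");s=cam("scene");crop(s,0,0,640,400,1.25,"pics/s15.png")
```

```text
t 22.65 tcp [598.1  -9.5 246.2] lamp [  3.7 -66.3 246.2] zyaw-lamp deg 0.21 F [ 0.8 -0.1 -0. ] xdown [-0.0024 -0.     -1.    ]
```

View pics/w15.png

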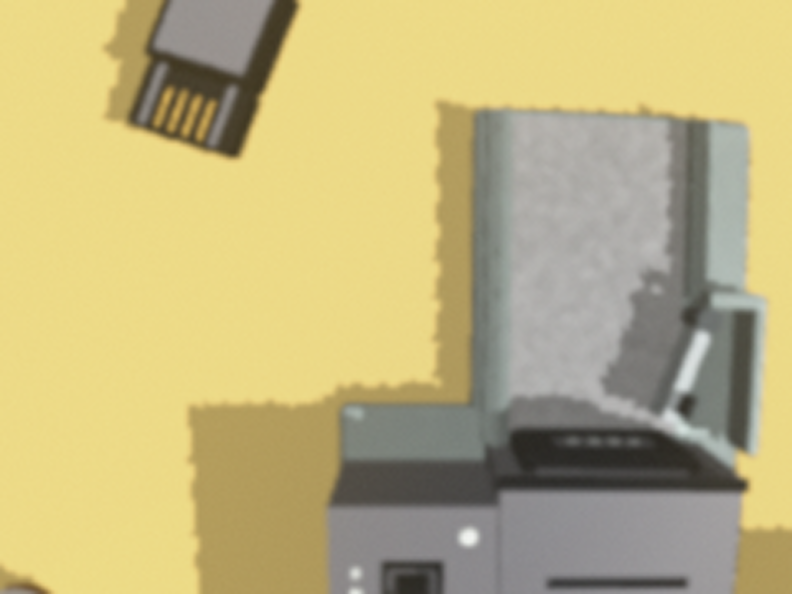

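View pics/s15.png

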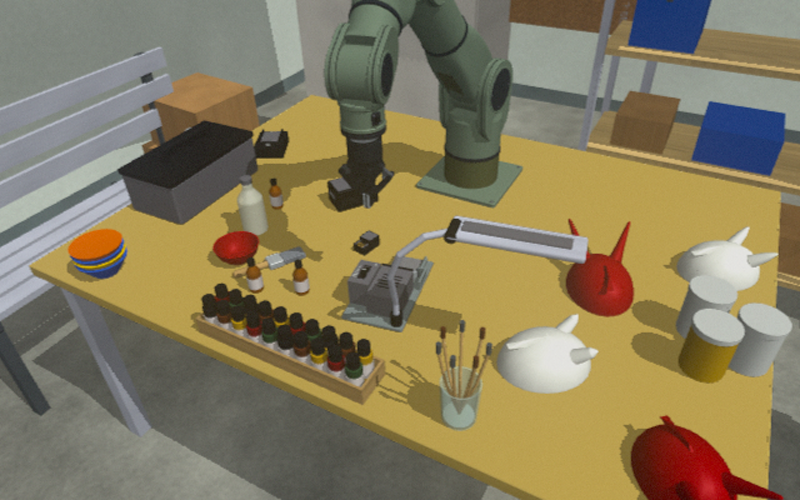

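The pack is locked in with the catch out behind it at about (690,375). The arm is clear and the bystanders look unmoved, so I'm handing in.

Run:
```python
from cell import arm
print(arm.finish_job())
```

```text
the job is handed in; nothing more can be done
None
```

I set the middle-sized pack down on the apron, let go of it, and pushed it into the bay until it was locked in. I then rolled the brightness wheel up to its stop, took the arm away and handed the job in at about 22.7 s on the clock. No verdict was reported.

- **Pack:** Its rear face measured 5 mm short of the mouth, so its centre is about 43 mm in. The push force fell when the catch should have snapped out, then rose to about 15 N at the end stop.
- **Catch:** It is sprung out behind the pack, with its tip about 12 mm before the mouth and 20.5 mm left of the middle. The expected position is 11 mm and 22 mm. A last picture taken after the wheel strokes showed it unchanged.
- **Wheel:** The white rib is on top, at x = 48.5 mm against the expected 50 mm. One more stroke did not move it.
- **Arm and bystanders:** The contact force was about zero with the tool roughly 160 mm above the lamp's top. In the last scene picture the bystanders look where they were; I judged this by eye and did not measure it.

My first three move calls were refused because rows were missing keys, and nothing moved. No check failed; the distances above carry about 1 to 2 mm of camera error.

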